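Lower and relock a thread stand's guide mast

ROBOT

A 6-joint arm with a two-finger parallel gripper is mounted at the origin on the work surface. World frame = base frame: x ahead of the robot, y to its left, z up, the work surface at z = 0. Lengths are in m, angles in rad, forces in N, time in s.
With the tool pointing down it reaches from about 0.35 to 0.975 m from the base axis. Payload 17.4 kg.
Tool frame: the origin (TCP) lies at the very end of the fingers, on their centre line; the grasp point (between the pads) lies 19 mm behind it (manip.grip_point_offset is the distance from the TCP to the grasp point, in m); x points along the fingers, y is the direction in which the jaws open and shut, and the axes are right-handed (so a half turn about x gives the same grasp; the last joint's range is limited). The gripper opens to 85 mm and grips with 20 to 120 N. Pads are 22 mm wide; open, the fingers measure 114 mm over their backs; the gripper's body (76 mm by 85 mm) begins 54 mm behind the grasp point. The pads swing forward as they close: fully open they stand 13 mm farther back than shut.
Start: joints at [-1.284, 0.116, 1.442, -0, 1.584, -0.038], TCP at [0.215, -0.64, 0.231] pointing down, gripper open.
Joint ranges: [-2.83, 2.83], [-0.83, 2.19], [0.07, 2.5], [-1.14, 4.28], [0.01, 3], [-2.97, 2.97]. Speed limits (rad/s): [1.89, 1.89, 2.22, 3.14, 3.14, 3.14].

INTERFACE

Orientations are given as a 3x3 rotation matrix whose columns are the frame's x, y, z axes.
In Python, from station import manip gives the robot as it stands.
- The arm moves only by the tool play_rows, never from a script. Its argument "deltas" is a list of rows, each an object of numbers: "grip": the opening, from 0 (shut) to 1 (fully open); "x", "y", "z": the shift along the tool's x, y, z normalised to -1 to 1, where 1 is 50 cm; "rx", "ry", "rz": the turn, a rotation vector about the tool's x, y, z normalised to -1 to 1, where 1 is 180 degrees. A call has 1 to 12 rows; each row is the pose to reach, as a shift and turn from the pose measured when the call began, along the tool's axes at that moment, turning the shorter way round; what a row does not reach only later rows make up. A row lasts 1/8 s, in which the tool goes at most 62.5 mm and 10.7 degrees, less where a joint would pass 70% of its speed; a pose out of reach is approached as far as the arm can. A call with a number of a shift or a turn outside -1 to 1 is refused whole. A call with a gripper value outside its range is refused whole. The fingers move at their own pace and stop on an object; "force" is the grip in N (left out, the last holds). Time passes only in rows, so rows that repeat a pose let the fingers close. It gives the time, the measured TCP pose, the force and the opening at its end, in the units of the state.
- manip.state(): the state, without advancing time (a new reading comes with each control period).
- manip.capture(name): name is "scene" or "top" or "wrist"; returns a dict with "pixels" (480x640x3 uint8, red, green, blue), "intrinsics" (3x3 intrinsics, pixels), "R" (3x3) and "t" (3): a world point X has camera coordinates R X + t. Camera axes: x right, y down, z forward; pixel columns grow to the right and rows downward; lengths in m; the calibration is good to about 2 mm. A picture is of the moment at which its call begins. There is no depth.
- manip.finish_job(): hands the job in, once; it reports no verdict.
Trained networks look in the newest picture that a camera, given by its name, has taken for a name from the list of things; names that differ only in an ending like _2 or _b are one class to them, and where a whole thing is asked for, a point or a joint stands for the part that bears it (a point fixed in the world has none). Each returns a list of dicts, best first, with "confidence" (0 to 1); they miss things now and then, are a little off and sometimes report something else, mostly with a low value. They report only what shows in the picture. A call takes as long as a camera call. They do not tell look-alikes from the thing itself.
- manip.spot_in(query, camera): "bbox" ([left, top, right, bottom] in pixels, round what is visible of it).
- manip.masks_of(query, camera): "region" (480x640 bool, what is visible of it) and "bbox" ([left, top, right, bottom] in pixels, round what is visible of it).
- manip.mark_of(query, camera): "location" ([column, row] in pixels: a listed point, or the origin of a listed thing).
The state is a dict: "clock": time; "joint_positions": joint angles; "joint_velocities": joint speeds; "tau": joint torques, N m; "position": TCP position; "tool_rot": TCP orientation; "force": force on the tool from outside, world axes, zero at the start; "wrist_torque": the same for the moment, N m; "opening": finger opening in m.
Only numpy, scipy, OpenCV 4.12 (cv2) and the standard library are available. Lean on these libraries where they do the work, as an engineer would, in place of code of your own. Each camera call takes 0.05 s, during which the arm holds its last target. There are 200 camera calls.

TASK

Small spools have been put on the thread stand, so its guide bar now stands too high. Turn the bar anticlockwise (seen from above) to unlock the mast, slide the mast down until the red ring on it is level with the rim of the black collar, and turn the bar back clockwise all the way to lock it above the two spools. Leave the spools on their pins and the other things on the table where they are.

Things in the scene. Friction and masses are not known exactly. Their poses are not given: they have to be found in the camera images.
- mast (a joint): Height of the inner mast, m: 0 when the middle of the red ring is level with the collar's rim, positive when higher. Travel -0.045 to 0.095; starts 0.045 to 0.086. Unlocked, it takes 3 to 4 N to push down, 6 to 7 N to raise; it stays put. The lock has a round-edged notch every 12 mm, one at 0: turned back within 4 mm of a notch, the mast settles into it (1.5 mm play); midway, the bar jams.
- guide (a joint): Turn of the guide bar and mast about the upright axis, rad: 0 = fully locked (stop), bar straight above both spools; grows anticlockwise seen from above; starts at 0 to 0.1. Below about 0.65 the mast cannot slide (holds more than 30 N), above 0.7 it is free; the other stop is at 1.25. The bar turns with 1 to 2 N at its end and stays where left.
- guide_bar (a point): Centre of the steel guide bar, half-way up its thickness, on the mast's axis. The bar is flat, 14 mm wide, 6 mm thick, with a 21 mm wire eye at each end (181 mm over all; flat part 148 mm); it runs along this point's y axis, z up; the point turns with the bar. A black hub 28 mm across and 16 mm high surrounds the centre, with the cap on it.
- cap_top (a point): Centre of the flat top of the black plastic cap, 22 mm across, on the mast's axis, 16 mm above guide_bar: the highest point of the stand. It is 251 mm above the table when the red ring is level with the rim. The cap may be pressed.
- red_ring (a point): Middle of the red ring, 8 mm high, around the bright steel inner mast (18 mm diameter), 50 mm below guide_bar.
- collar_rim (a point): Centre of the top rim of the black ribbed collar (33 mm diameter, 30 mm high) on the fixed dark steel outer tube (24 mm diameter), 185 mm above the table. The grey base plate, 110 x 240 x 18 mm, screwed to the table, lies below it; its long side runs along this point's y axis. The mast stands upright on the same axis.
- spool_blue_center (a point): Centre (half-way up) of the blue thread spool, 118 mm tall, 58 mm diameter at the foot, standing loose over the pin (8 mm, 70 mm high) on the +y end of the stand's base, 80 mm from the mast's axis; its top is 136 mm above the table.
- spool_green_center (a point): The same for the green spool at the -y end of the stand's base.
- clapper_center (a point): Bystander: centre of a loose wooden tailor's clapper, 200 x 60 x 45 mm, long along its x axis.
- pin_box_center (a point): Bystander: centre of a loose clear box of pins, 110 x 75 x 35 mm.
- weight_center (a point): Bystander: centre of a loose round dark steel pattern weight, 80 mm diameter, 52 mm high.
There are look-alikes about, which are no part of the job. Leave any orange or pink look-alike of the part that bears spool_blue_center alone. Leave any orange look-alike of the part that bears spool_green_center alone.

How it is judged:
On the way, in this order (a step that is already met when the one before it is completed fails the run):
1. the guide bar is turned out of its lock (value of joint guide above 0.7 rad), for 0.1 s.
2. the unlocked mast is slid down until the red ring is level with the collar's rim, within 6 mm (value of joint guide above 0.5 rad and value of joint mast between -0.006 and 0.006 m), for 0.2 s.
At the end, for the whole second after the job is handed in: The red ring is level with the collar's rim (its middle within 6 mm), the guide bar is turned back over the spools and locked (within 0.15 rad of its locked stop), mast and bar at rest, and both spools stand upright on their pins (value of joint guide below 0.15 rad and value of joint mast between -0.006 and 0.006 m and velocity of joint guide between -0.05 and 0.05 rad/s and velocity of joint mast between -0.01 and 0.01 m/s and horizontal distance between each of spool_blue_center, spool_green_center and collar_rim below 0.1 m and angle between each of spool_blue_center, spool_green_center's own z axis and vertical below 0.15 rad); the robot touches nothing.
It fails at once if a spool is knocked over or lifted off its place (distance of any of spool_blue_center, spool_green_center from where it was at the start of the episode above 0.025 m or angle between any of spool_blue_center, spool_green_center's own z axis and vertical above 0.35 rad).
It fails at once if the clapper, the pin box or the pattern weight is shifted by more than 20 mm (distance of any of clapper_center, pin_box_center, weight_center from where it was at the start of the episode above 0.02 m).
It also fails if it takes over 67 s, if anything falls off the work surface, if the arm or the gripper's body presses on something with over 40 N, if the wrist force passes 120 N, or if a joint passes its speed limit or range.

## Working session

There is one attempt and no reset: what is moved stays moved. The work goes in short steps, Python scripts to look and compute and a tool call to move; the robot and the scene stay as the last step left them, time stands still between calls to the robot, and variables do not carry over. Pictures are saved under pics/ and viewed, about 8 in all and at most 12, crops included, and the job is handed in when it is done.

Besides the shell and the picture viewer there is one more tool, called after ">>>" as name([rows], argument=value, ...), one row to a line, values as JSON. play_rows: Moves the arm, as the interface text tells. Scaled input: -1 to 1 covers 50 cm each way for a shift and 180 degrees each way for a turn. Its arguments: {"type":"object","properties":{"deltas":{"type":"array","items":{"type":"object","properties":{"grip":{"type":"number"},"x":{"type":"number","minimum":-1,"maximum":1},"y":{"type":"number","minimum":-1,"maximum":1},"z":{"type":"number","minimum":-1,"maximum":1},"rx":{"type":"number","minimum":-1,"maximum":1},"ry":{"type":"number","minimum":-1,"maximum":1},"rz":{"type":"number","minimum":-1,"maximum":1}}}},"force":{"type":"number"}},"required":["deltas"]}

```bash
mkdir -p pics; cat > h.py <<'E'
from station import manip
import numpy as np, cv2
N=['guide_bar','cap_top','red_ring','collar_rim','spool_blue_center','spool_green_center','clapper_center','pin_box_center','weight_center']
def save(c,n):
    cv2.imwrite('pics/'+n,c['pixels'][:,:,::-1])
def tri(obs): # list of (cap, uv)
    A=[];b=[]
    for c,uv in obs:
        P=c['intrinsics']@np.c_[c['R'],c['t']]
        for k in (0,1):
            r=uv[k]*P[2]-P[k]; A.append(r[:3]); b.append(-r[3])
    X=np.linalg.lstsq(np.array(A),np.array(b),rcond=None)[0]
    return X
def onz(c,uv,z):
    d=c['R'].T@np.linalg.inv(c['intrinsics'])@np.array([uv[0],uv[1],1.]); o=-c['R'].T@c['t']
    return o+d*(z-o[2])/d[2]
def proj(c,X):
    p=c['intrinsics']@(c['R']@np.array(X)+c['t']); return p[:2]/p[2]
def disp(v): # world shift -> tool units
    return (np.array(manip.state()['tool_rot']).T@np.array(v))/0.5
E
python3 - <<'E'
from h import *
np.set_printoptions(precision=4,suppress=True)
C={}
for n in('scene','top'):
    C[n]=manip.capture(n); save(C[n],n+'0.png')
    print(n,-C[n]['R'].T@C[n]['t'])
    for q in N: print(q,[(np.round(m['location'],1).tolist(),round(m['confidence'],2)) for m in manip.mark_of(q,n)])
s=manip.state();print(s['tool_rot'],s['clock'],s['opening'])
cv2.imwrite('pics/both.png',cv2.resize(np.hstack([C['scene']['pixels'],C['top']['pixels']])[:,:,::-1],(800,300),interpolation=3))
E
```

```text
scene [ 0.9661 -0.4977  0.8198]
guide_bar [([291.5, 181.9], 0.95)]
cap_top [([291.0, 180.2], 0.94)]
red_ring [([294.1, 204.0], 0.64)]
collar_rim [([294.3, 239.3], 0.76), ([135.0, 346.3], 0.57)]
spool_blue_center [([317.5, 246.0], 0.74), ([359.2, 225.3], 0.7)]
spool_green_center [([310.9, 377.3], 0.98), ([285.7, 307.6], 0.89)]
clapper_center [([379.8, 164.0], 0.56)]
pin_box_center [([211.1, 422.5], 0.97)]
weight_center [([134.6, 345.1], 0.72)]
top [ 0.378  -0.0157  1.4017]
guide_bar [([355.8, 225.6], 0.92)]
cap_top [([355.0, 225.2], 0.65), ([466.7, 309.6], 0.22)]
red_ring [([355.6, 225.8], 0.93)]
collar_rim [([352.6, 233.4], 0.71), ([356.3, 230.6], 0.68)]
spool_blue_center [([271.2, 244.8], 0.88), ([319.5, 253.6], 0.83), ([327.2, 307.6], 0.6)]
spool_green_center [([382.4, 230.8], 0.84), ([405.0, 190.1], 0.68)]
clapper_center [([186.9, 285.5], 0.77)]
pin_box_center [([464.5, 225.9], 0.81), ([320.7, 252.5], 0.24)]
weight_center [([468.3, 310.6], 0.78)]
[[-0.      0.3191 -0.9477]
 [ 0.     -0.9477 -0.3191]
 [-1.     -0.      0.    ]] 1.0 0.08534725546235072
```

View pics/scene0.png

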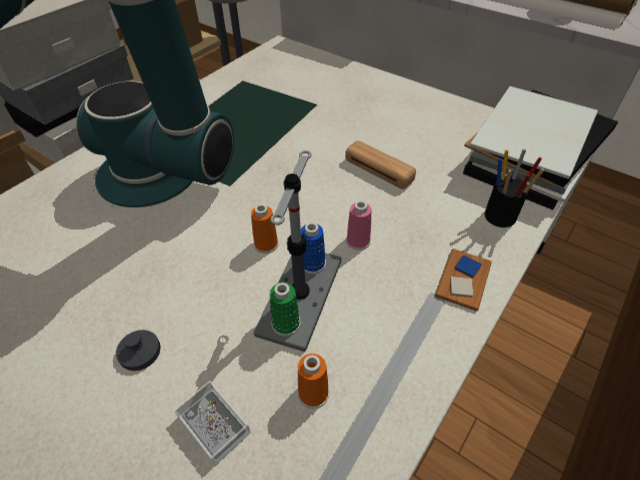

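View pics/top0.png

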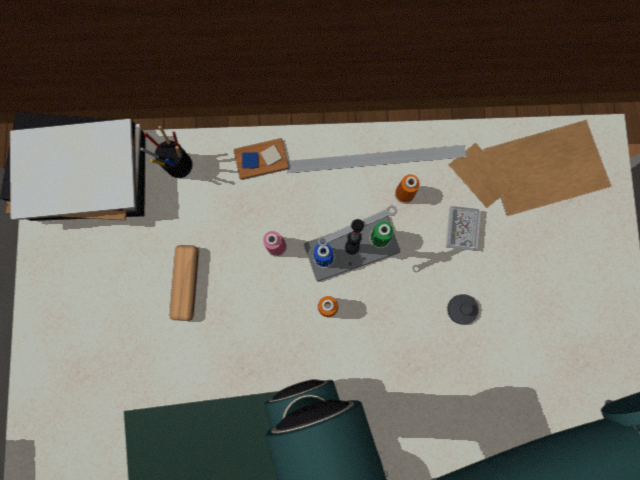

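The stand is at about (355,225) in the top view. Its own blue and green spools sit on the grey plate, and the orange and pink ones are look-alikes. Next I triangulate.

```bash
python3 - <<'E'
from h import *
np.set_printoptions(precision=4,suppress=True)
S=manip.capture('scene');T=manip.capture('top')
g=lambda q,c,k=0:manip.mark_of(q,c)[k]['location']
for q in('guide_bar','cap_top','red_ring'): 
    X=tri([(S,g(q,'scene')),(T,g(q,'top'))]);print(q,X,proj(S,X),proj(T,X))
def near(q,c,p): return min(manip.mark_of(q,c),key=lambda m:np.hypot(*(np.array(m['location'])-p)))['location']
X=near('collar_rim','scene',(294,239));print('collar',onz(S,X,.185),[onz(T,m['location'],.185) for m in manip.mark_of('collar_rim','top')])
b=near('spool_blue_center','scene',(313,247)),near('spool_blue_center','top',(321,252))
gr=near('spool_green_center','scene',(285,307)),near('spool_green_center','top',(382,232))
for p in(b,gr): print('spool',onz(S,p[0],.077),onz(T,p[1],.077),tri([(S,p[0]),(T,p[1])]))
# bar ends seen by eye in top (eyes 392,211 and 323,241) -> at guess z .3
e1,e2=onz(T,(392,211),.3),onz(T,(323,241),.3);print(e1,e2,(e1+e2)/2,np.linalg.norm(e1-e2),np.degrees(np.arctan2(*(e2-e1)[:2][::-1])))
im=np.vstack([cv2.resize(S['pixels'][140:340,220:380],(480,600)) ]);im2=cv2.resize(T['pixels'][195:285,295:405],(320,262))
o=np.zeros((600,800,3),np.uint8);o[:,:480]=im;o[:262,480:]=im2
cv2.imwrite('pics/c1.png',o[:,:,::-1])
E
```

```text
guide_bar [ 0.5925 -0.0775  0.2761] [293.8064 205.0399] [357.7248 228.0076]
cap_top [ 0.5877 -0.0685  0.3212] [293.5449 180.7476] [354.5439 226.312 ]
red_ring [ 0.5917 -0.0734  0.2698] [295.1623 206.1076] [355.7251 228.9447]
collar [ 0.5912 -0.0751  0.185 ] [array([ 0.5902, -0.0704,  0.185 ])]
spool [0.568  0.0011 0.077 ] [0.5749 0.0098 0.077 ] [0.5716 0.0063 0.0765]
spool [ 0.6141 -0.1494  0.077 ] [ 0.6125 -0.1466  0.077 ] [ 0.6128 -0.1472  0.0735]
[ 0.6231 -0.1514  0.3   ] [ 0.5618 -0.0008  0.3   ] [ 0.5924 -0.0761  0.3   ] 0.16257788571775675 112.16564473549882
```

View pics/c1.png

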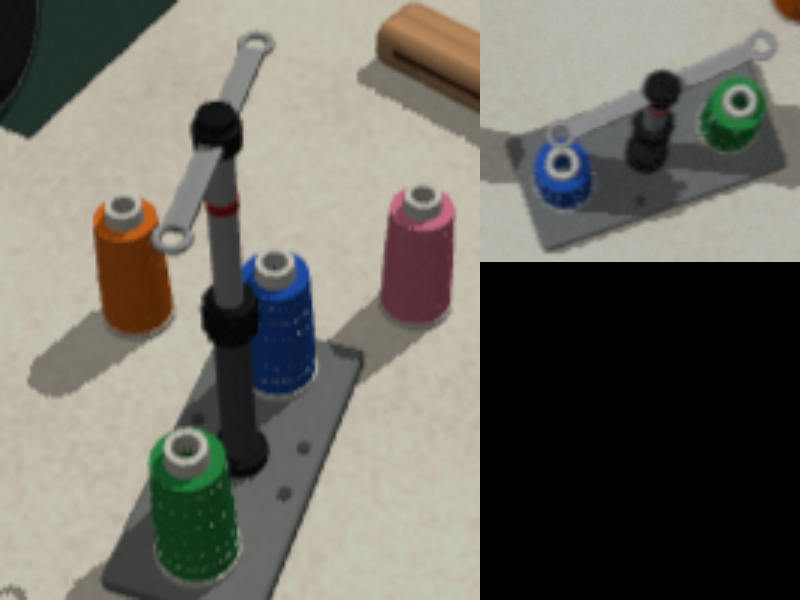

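The crop confirms it: blue and green spools on the base, bar roughly over them, and the mast axis at about (0.592,-0.074). I go up and over with the jaws turned across the bar, then look with the wrist camera.

>>> play_rows([
  {"x": -0.12,"grip": 1},
  {"x": -0.25},
  {"x": -0.38,"y": -0.1,"z": -0.13,"rx": -0.06},
  {"x": -0.38,"y": -0.7,"z": -0.9,"rx": -0.508},
  {"x": -0.38,"y": -0.7,"z": -0.9,"rx": -0.508},
  {"x": -0.38,"y": -0.7,"z": -0.9,"rx": -0.508},
  {"x": -0.38,"y": -0.7,"z": -0.9,"rx": -0.508},
  {"x": -0.38,"y": -0.7,"z": -0.9,"rx": -0.508},
  {"x": -0.38,"y": -0.7,"z": -0.9,"rx": -0.508},
  {"x": -0.38,"y": -0.7,"z": -0.9,"rx": -0.508},
  {"x": -0.38,"y": -0.7,"z": -0.9,"rx": -0.508},
  {"x": -0.38,"y": -0.7,"z": -0.9,"rx": -0.508},
])

```text
invalid input at $.deltas[0]: expected keys grip, x, y, z, rx, ry, rz
```

>>> play_rows([
  {"x": 0,"y": 0},
  {"x": 0,"y": 0},
])

```text
invalid input at $.deltas[0]: expected keys grip, x, y, z, rx, ry, rz
```

```bash
cat > w.py <<'E'
from h import *
np.set_printoptions(precision=4,suppress=True)
s=manip.state();print(s['clock'],s['position'],s['joint_positions'],s['force'],s['opening']);print(s['tool_rot'])
W=manip.capture('wrist');print('cam',-W['R'].T@W['t'])
for q in('cap_top','guide_bar','red_ring','collar_rim'):
    for m in manip.mark_of(q,'wrist'): print(q,m['location'],m['confidence'])
print('proj cap',proj(W,(.592,-.074,.325)))
import sys; save(W,sys.argv[1])
E
python3 w.py w1.png
```

```text
1.7 [ 0.2154 -0.6397  0.2313] [-1.2838  0.116   1.4416  0.      1.584  -0.0378] [-1.007  -0.0478  1.0081] 0.08550462635489814
[[ 0.      0.3191 -0.9477]
 [-0.     -0.9477 -0.3191]
 [-1.      0.     -0.    ]]
cam [ 0.2928 -0.6132  0.3734]
proj cap [1938.8245 1964.5109]
```

View pics/w1.png

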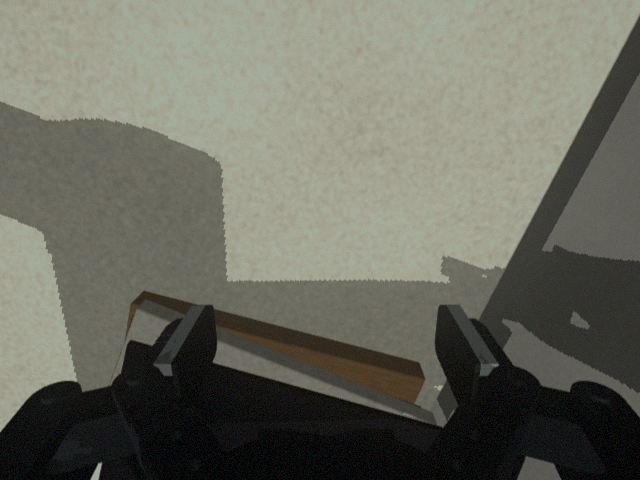

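The call was refused because every key is needed in each row, so the arm didn't move. This view shows only the open fingers at the bottom of the frame. I'm sending it again with full rows.

>>> play_rows([
  {"x": -0.12,"y": 0,"z": 0,"rx": 0,"ry": 0,"rz": 0,"grip": 1},
  {"x": -0.25,"y": 0,"z": 0,"rx": 0,"ry": 0,"rz": 0,"grip": 1},
  {"x": -0.38,"y": -0.1,"z": -0.13,"rx": -0.06,"ry": 0,"rz": 0,"grip": 1},
  {"x": -0.38,"y": -0.19,"z": -0.25,"rx": -0.12,"ry": 0,"rz": 0,"grip": 1},
  {"x": -0.38,"y": -0.27,"z": -0.35,"rx": -0.18,"ry": 0,"rz": 0,"grip": 1},
  {"x": -0.38,"y": -0.35,"z": -0.45,"rx": -0.24,"ry": 0,"rz": 0,"grip": 1},
  {"x": -0.38,"y": -0.43,"z": -0.55,"rx": -0.3,"ry": 0,"rz": 0,"grip": 1},
  {"x": -0.38,"y": -0.51,"z": -0.65,"rx": -0.36,"ry": 0,"rz": 0,"grip": 1},
  {"x": -0.38,"y": -0.58,"z": -0.75,"rx": -0.42,"ry": 0,"rz": 0,"grip": 1},
  {"x": -0.38,"y": -0.66,"z": -0.85,"rx": -0.47,"ry": 0,"rz": 0,"grip": 1},
  {"x": -0.38,"y": -0.73,"z": -0.94,"rx": -0.508,"ry": 0,"rz": 0,"grip": 1},
  {"x": -0.38,"y": -0.73,"z": -0.94,"rx": -0.508,"ry": 0,"rz": 0,"grip": 1},
])

```text
clock: 3.45
position: [0.5452, -0.1416, 0.4215]
tool_rot: [[0.0, 0.938, 0.346], [-0.0, 0.346, -0.938], [-1.0, 0.0, 0.0]]
force: [-0.1, -0.9, 0.3]
opening: 0.0854
```

>>> play_rows([
  {"x": 0,"y": 0,"z": 0,"rx": 0,"ry": 0,"rz": 0,"grip": 1},
  {"x": 0,"y": 0,"z": 0,"rx": 0,"ry": 0,"rz": 0,"grip": 1},
])

```text
clock: 3.7
position: [0.5451, -0.1416, 0.4215]
tool_rot: [[0.0, 0.938, 0.346], [-0.0, 0.346, -0.938], [-1.0, 0.0, 0.0]]
force: [0.0, -0.4, -0.3]
opening: 0.0853
```

```bash
python3 w.py w2.png
```

```text
3.7 [ 0.5451 -0.1416  0.4215] [-0.2993 -0.1135  1.366  -0.0002  1.8888 -0.6527] [ 0.0107 -0.3633 -0.2921] 0.08527098066655697
[[ 0.0003  0.9382  0.346 ]
 [-0.0002  0.346  -0.9382]
 [-1.      0.0002  0.0003]]
cam [ 0.5161 -0.0642  0.5635]
cap_top [436.0, 164.3] 0.89
guide_bar [432.1, 158.8] 0.55
red_ring [412.8, 146.5] 0.72
collar_rim [393.4, 137.4] 0.92
proj cap [435.4193 161.1749]
```

View pics/w2.png

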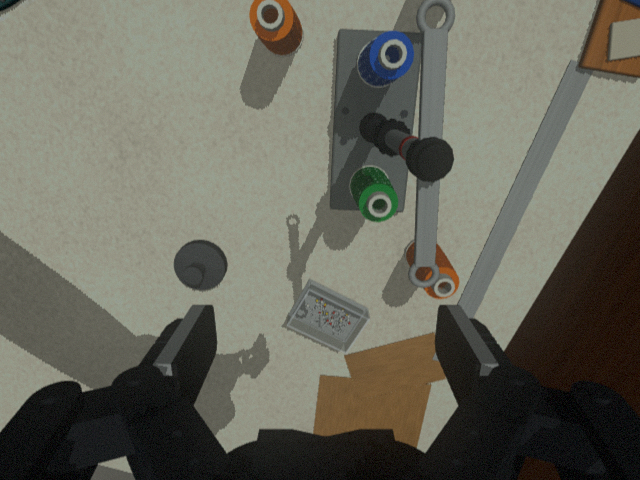

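The wrist view shows the cap at about (432,160), the bar's eyes at (436,14) and (424,274), and the collar at about (390,137). Fit the axis and height jointly.

```bash
python3 - <<'E'
from h import *
from scipy.optimize import least_squares
np.set_printoptions(precision=4,suppress=True)
C={n:manip.capture(n) for n in('scene','top','wrist')}
O=[]
for n in C:
    for q in('cap_top','guide_bar','red_ring','collar_rim'):
        m=manip.mark_of(q,n)
        if m: O.append((n,q,m[0]['location'])) 
dz={'cap_top':0,'guide_bar':-.016,'red_ring':-.066}
def P(v,q): return (v[0],v[1],.185 if q=='collar_rim' else v[2]+dz[q])
f=lambda v:np.concatenate([(proj(C[n],P(v,q))-u)*(2 if n=='wrist' else 1) for n,q,u in O])
r=least_squares(f,[.592,-.074,.325],loss='soft_l1',f_scale=2);v=r.x
for n,q,u in O: print(n,q,np.array(u)-proj(C[n],P(v,q)))
print(v,'mast',v[2]-.251)
W=C['wrist'];e=[onz(W,p,v[2]-.016) for p in((436,14),(424.5,274))]
print(e,(e[0]+e[1])/2,np.linalg.norm(e[0]-e[1]),np.degrees(np.arctan2(*(e[0]-e[1])[:2][::-1])))
s=manip.state();print(disp([v[0],v[1],0]-np.r_[s['position'][:2],0]))
E
```

```text
scene cap_top [-0.3423  1.0356]
scene guide_bar [-0.8915 -0.3949]
scene red_ring [-2.9018  0.4231]
scene collar_rim [ 0.9026 -0.126 ]
top cap_top [ 1.5149 -1.0299]
top guide_bar [-0.4235 -2.614 ]
top red_ring [-0.2576 -2.0887]
top collar_rim [-1.7567 -0.6594]
wrist cap_top [-0.4506  2.4077]
wrist guide_bar [-0.1886 -0.3875]
wrist red_ring [ 1.575  -1.6623]
wrist collar_rim [-0.3808 -0.1639]
[ 0.5895 -0.0741  0.3352] mast 0.08415559350297053
[array([0.5587, 0.0002, 0.3192]), array([ 0.6203, -0.1485,  0.3192])] [ 0.5895 -0.0742  0.3192] 0.16093357712601553 112.49947602799718
[ 0.      0.1297 -0.096 ]
```

Consistent: the eye spacing comes to 160 mm, as it should be. The axis is (0.5895,-0.0742), the cap is at z≈0.335, so the mast is at about 0.084. I centre over it, straddle the hub and grip it.

>>> play_rows([
  {"x": 0,"y": 0.07,"z": -0.05,"rx": -0.013,"ry": 0,"rz": 0,"grip": 1},
  {"x": 0,"y": 0.13,"z": -0.096,"rx": -0.013,"ry": 0,"rz": 0,"grip": 1},
  {"x": 0,"y": 0.13,"z": -0.096,"rx": -0.013,"ry": 0,"rz": 0,"grip": 1},
  {"x": 0.08,"y": 0.13,"z": -0.096,"rx": -0.013,"ry": 0,"rz": 0,"grip": 1},
  {"x": 0.16,"y": 0.13,"z": -0.096,"rx": -0.013,"ry": 0,"rz": 0,"grip": 1},
  {"x": 0.2,"y": 0.13,"z": -0.096,"rx": -0.013,"ry": 0,"rz": 0,"grip": 1},
  {"x": 0.235,"y": 0.13,"z": -0.096,"rx": -0.013,"ry": 0,"rz": 0,"grip": 1},
  {"x": 0.235,"y": 0.13,"z": -0.096,"rx": -0.013,"ry": 0,"rz": 0,"grip": 1},
])

```text
clock: 5.7
position: [0.5895, -0.0742, 0.3036]
tool_rot: [[-0.0, 0.924, 0.383], [0.0, 0.383, -0.924], [-1.0, -0.0, -0.0]]
force: [0.6, 0.4, 0.2]
opening: 0.0854
```

>>> play_rows([
  {"x": 0,"y": 0,"z": 0,"rx": 0,"ry": 0,"rz": 0,"grip": 0.4},
  {"x": 0,"y": 0,"z": 0,"rx": 0,"ry": 0,"rz": 0,"grip": 0.4},
  {"x": 0,"y": 0,"z": 0,"rx": 0,"ry": 0,"rz": 0,"grip": 0},
  {"x": 0,"y": 0,"z": 0,"rx": 0,"ry": 0,"rz": 0,"grip": 0},
  {"x": 0,"y": 0,"z": 0,"rx": 0,"ry": 0,"rz": 0,"grip": 0},
  {"x": 0,"y": 0,"z": 0,"rx": 0,"ry": 0,"rz": 0,"grip": 0},
], force=50)

```text
clock: 6.45
position: [0.5899, -0.0741, 0.304]
tool_rot: [[0.001, 0.923, 0.384], [0.0, 0.384, -0.923], [-1.0, 0.001, 0.0]]
force: [5.2, 0.8, 2.6]
opening: 0.0261
```

```bash
python3 w.py w3.png
```

```text
6.45 [ 0.5899 -0.0741  0.304 ] [-0.168  -0.0695  1.5138  0.0003  1.6964 -0.5617] [5.242  0.8171 2.6489] 0.02609011522610119
[[ 0.0009  0.9235  0.3836]
 [ 0.0001  0.3836 -0.9235]
 [-1.      0.0009  0.0003]]
cam [0.5577 0.0021 0.446 ]
cap_top [329.1, 351.0] 0.94
guide_bar [325.0, 325.1] 0.86
red_ring [330.7, 107.4] 0.61
proj cap [332.2492 340.4136]
```

View pics/w3.png

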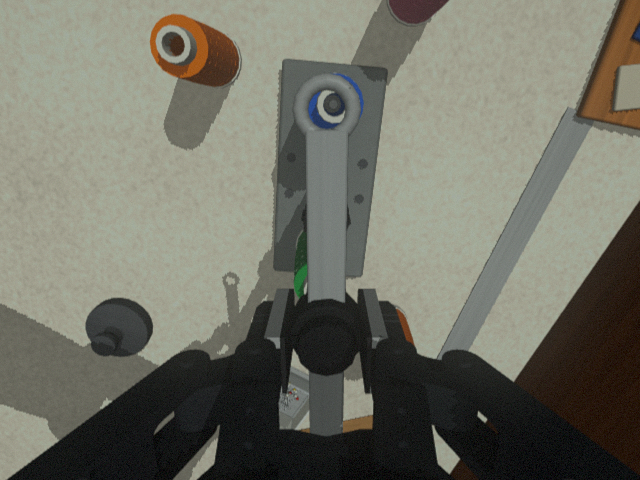

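The pads hold the hub at about (327,340) with the bar running between the fingers. I turn it anticlockwise about the axis by about 52°.

>>> play_rows([
  {"x": 0,"y": 0,"z": 0,"rx": -0.03,"ry": 0,"rz": 0,"grip": 0},
  {"x": 0,"y": 0,"z": 0,"rx": -0.07,"ry": 0,"rz": 0,"grip": 0},
  {"x": 0,"y": 0,"z": 0,"rx": -0.11,"ry": 0,"rz": 0,"grip": 0},
  {"x": 0,"y": 0,"z": 0,"rx": -0.15,"ry": 0,"rz": 0,"grip": 0},
  {"x": 0,"y": 0,"z": 0,"rx": -0.19,"ry": 0,"rz": 0,"grip": 0},
  {"x": 0,"y": 0,"z": 0,"rx": -0.23,"ry": 0,"rz": 0,"grip": 0},
  {"x": 0,"y": 0,"z": 0,"rx": -0.26,"ry": 0,"rz": 0,"grip": 0},
  {"x": 0,"y": 0,"z": 0,"rx": -0.29,"ry": 0,"rz": 0,"grip": 0},
  {"x": 0,"y": 0,"z": 0,"rx": -0.29,"ry": 0,"rz": 0,"grip": 0},
  {"x": 0,"y": 0,"z": 0,"rx": -0.29,"ry": 0,"rz": 0,"grip": 0},
])

```text
clock: 7.95
position: [0.5897, -0.0743, 0.3039]
tool_rot: [[0.001, 0.265, 0.964], [-0.0, 0.964, -0.265], [-1.0, -0.0, 0.001]]
force: [-0.0, -3.2, 2.1]
opening: 0.026
```

```bash
python3 w.py w4.png; python3 -c "
from h import *
print(manip.state()['wrist_torque'])
T=manip.capture('top')['pixels'][180:300,280:420];S=manip.capture('scene')['pixels'][140:300,190:380]
o=np.hstack([cv2.resize(T,(400,343)),cv2.resize(S,(400,337))[:337].copy()[np.r_[0:337,[336]*6]]]);cv2.imwrite('pics/c2.png',o[:,:,::-1])"
```

```text
7.95 [ 0.5897 -0.0743  0.3039] [-0.1682 -0.0695  1.5139 -0.0002  1.6967 -1.4706] [-0.0203 -3.1969  2.1416] 0.026001399808809937
[[ 0.0005  0.2652  0.9642]
 [-0.0003  0.9642 -0.2652]
 [-1.     -0.0001  0.0006]]
cam [ 0.5098 -0.0522  0.446 ]
cap_top [328.5, 353.2] 0.77
guide_bar [325.6, 324.8] 0.68
proj cap [327.5946 343.7553]
[-0.79709936  0.3164796  -0.10072694]
```

View pics/w4.png

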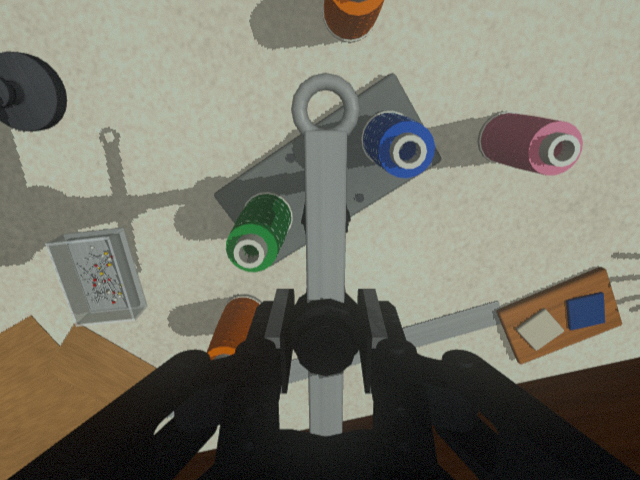

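The bar followed and now stands at about (325,200), roughly 52° from where it started, so it's unlocked. I open, rise, shut the fingers and push the cap down with the finger ends. At TCP z = 0.251 the ring is level.

>>> play_rows([
  {"x": 0,"y": 0,"z": 0,"rx": 0,"ry": 0,"rz": 0,"grip": 0.7},
  {"x": 0,"y": 0,"z": 0,"rx": 0,"ry": 0,"rz": 0,"grip": 0.7},
  {"x": 0,"y": 0,"z": 0,"rx": 0,"ry": 0,"rz": 0,"grip": 0.7},
  {"x": -0.06,"y": 0,"z": 0,"rx": 0,"ry": 0,"rz": 0,"grip": 0.7},
  {"x": -0.12,"y": 0,"z": 0,"rx": 0,"ry": 0,"rz": 0,"grip": 0.7},
  {"x": -0.12,"y": 0,"z": 0,"rx": 0,"ry": 0,"rz": 0,"grip": 0},
  {"x": -0.12,"y": 0,"z": 0,"rx": 0,"ry": 0,"rz": 0,"grip": 0},
  {"x": -0.12,"y": 0,"z": 0,"rx": 0,"ry": 0,"rz": 0,"grip": 0},
  {"x": -0.12,"y": 0,"z": 0,"rx": 0,"ry": 0,"rz": 0,"grip": 0},
  {"x": -0.12,"y": 0,"z": 0,"rx": 0,"ry": 0,"rz": 0,"grip": 0},
  {"x": -0.12,"y": 0,"z": 0,"rx": 0,"ry": 0,"rz": 0,"grip": 0},
], force=40)

```text
clock: 9.68
position: [0.5897, -0.0742, 0.3639]
tool_rot: [[0.001, 0.263, 0.965], [-0.0, 0.965, -0.263], [-1.0, -0.0, 0.001]]
force: [0.2, -0.4, 0.4]
opening: 0.0003
```

>>> play_rows([
  {"x": 0.03,"y": 0,"z": 0,"rx": 0,"ry": 0,"rz": 0,"grip": 0},
  {"x": 0.045,"y": 0,"z": 0,"rx": 0,"ry": 0,"rz": 0,"grip": 0},
  {"x": 0.055,"y": 0,"z": 0,"rx": 0,"ry": 0,"rz": 0,"grip": 0},
  {"x": 0.065,"y": 0,"z": 0,"rx": 0,"ry": 0,"rz": 0,"grip": 0},
  {"x": 0.07,"y": 0,"z": 0,"rx": 0,"ry": 0,"rz": 0,"grip": 0},
  {"x": 0.07,"y": 0,"z": 0,"rx": 0,"ry": 0,"rz": 0,"grip": 0},
])

```text
clock: 10.42
position: [0.5898, -0.0743, 0.3289]
tool_rot: [[0.001, 0.263, 0.965], [-0.0, 0.965, -0.263], [-1.0, -0.0, 0.001]]
force: [0.4, -0.3, 0.5]
opening: 0.0003
```

>>> play_rows([
  {"x": 0.008,"y": 0,"z": 0,"rx": 0,"ry": 0,"rz": 0,"grip": 0},
  {"x": 0.016,"y": 0,"z": 0,"rx": 0,"ry": 0,"rz": 0,"grip": 0},
  {"x": 0.024,"y": 0,"z": 0,"rx": 0,"ry": 0,"rz": 0,"grip": 0},
  {"x": 0.032,"y": 0,"z": 0,"rx": 0,"ry": 0,"rz": 0,"grip": 0},
  {"x": 0.04,"y": 0,"z": 0,"rx": 0,"ry": 0,"rz": 0,"grip": 0},
])

```text
clock: 11.05
position: [0.5898, -0.0743, 0.3086]
tool_rot: [[0.001, 0.263, 0.965], [-0.0, 0.965, -0.263], [-1.0, -0.0, 0.001]]
force: [-0.3, 0.2, 3.0]
opening: -0.0002
```

```bash
python3 w.py w5.png; python3 - <<'E'
from h import *
T=manip.capture('scene');o=cv2.resize(T['pixels'][130:270,210:380],(728,600),interpolation=2);cv2.imwrite('pics/c3.png',o[:,:,::-1])
print(proj(T,manip.state()['position']),manip.mark_of('cap_top','scene'),manip.mark_of('red_ring','scene'))
E
```

```text
11.05 [ 0.5898 -0.0743  0.3086] [-0.1681 -0.0695  1.5065 -0.0001  1.7039 -1.4723] [-0.255  0.156  3.013] -0.00021486406119708385
[[ 0.0007  0.2635  0.9647]
 [-0.0002  0.9647 -0.2635]
 [-1.     -0.      0.0007]]
cam [ 0.5098 -0.0523  0.4506]
cap_top [323.9, 291.6] 0.43
cap_top [17.5, 91.0] 0.27
guide_bar [323.1, 290.8] 0.95
proj cap [327.3563 336.4246]
[292.71902594 188.89471909] [{'location': [290.7, 193.4], 'confidence': 0.7}] [{'location': [293.3, 217.6], 'confidence': 0.66}]
```

View pics/c3.png

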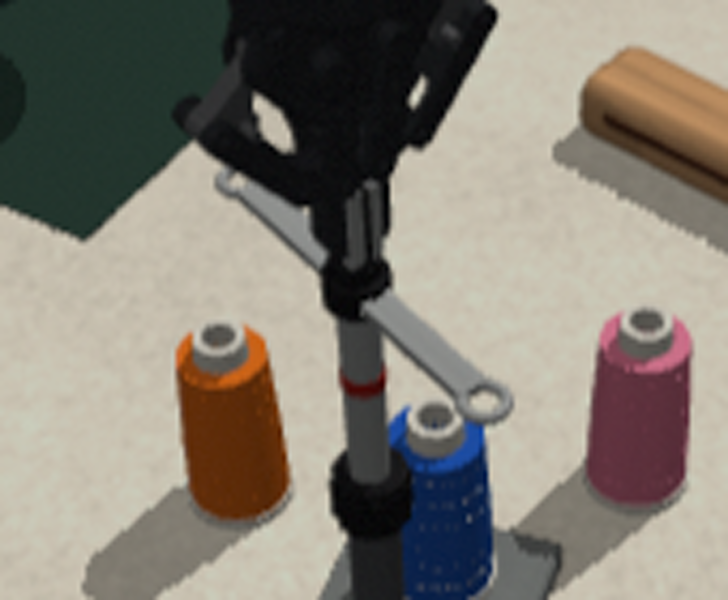

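The shut fingertips sit on the cap with 3 N on them and the bar is clear of the spools. I push on down to z≈0.252.

>>> play_rows([
  {"x": 0.012,"y": 0,"z": 0,"rx": 0,"ry": 0,"rz": 0,"grip": 0},
  {"x": 0.026,"y": 0,"z": 0,"rx": 0,"ry": 0,"rz": 0,"grip": 0},
  {"x": 0.04,"y": 0,"z": 0,"rx": 0,"ry": 0,"rz": 0,"grip": 0},
  {"x": 0.054,"y": 0,"z": 0,"rx": 0,"ry": 0,"rz": 0,"grip": 0},
  {"x": 0.068,"y": 0,"z": 0,"rx": 0,"ry": 0,"rz": 0,"grip": 0},
  {"x": 0.082,"y": 0,"z": 0,"rx": 0,"ry": 0,"rz": 0,"grip": 0},
  {"x": 0.094,"y": 0,"z": 0,"rx": 0,"ry": 0,"rz": 0,"grip": 0},
  {"x": 0.104,"y": 0,"z": 0,"rx": 0,"ry": 0,"rz": 0,"grip": 0},
  {"x": 0.11,"y": 0,"z": 0,"rx": 0,"ry": 0,"rz": 0,"grip": 0},
  {"x": 0.113,"y": 0,"z": 0,"rx": 0,"ry": 0,"rz": 0,"grip": 0},
  {"x": 0.113,"y": 0,"z": 0,"rx": 0,"ry": 0,"rz": 0,"grip": 0},
])

```text
clock: 12.82
position: [0.5896, -0.0743, 0.2521]
tool_rot: [[-0.0, 0.263, 0.965], [-0.0, 0.965, -0.263], [-1.0, -0.0, -0.0]]
force: [-0.1, 0.2, 1.1]
opening: -0.0003
```

```bash
python3 - <<'E'
from h import *
np.set_printoptions(precision=4,suppress=True)
s=manip.state();print(s['position'],s['force'])
T=manip.capture('scene');o=cv2.resize(T['pixels'][170:270,240:360],(720,600),interpolation=2);cv2.imwrite('pics/c4.png',o[:,:,::-1])
for z in(.174,.185,.196,.251): print(z,proj(T,(.5895,-.0742,z)))
for q in N[1:4]: print(q,manip.mark_of(q,'scene'))
E
```

```text
[ 0.5896 -0.0743  0.2521] [-0.0925  0.2361  1.145 ]
0.174 [296.5623 242.9127]
0.185 [296.2745 238.9695]
0.196 [295.9811 234.9505]
0.251 [294.4255 213.6372]
cap_top [{'location': [295.5, 215.9], 'confidence': 0.65}]
red_ring [{'location': [291.1, 236.8], 'confidence': 0.63}]
collar_rim [{'location': [297.2, 240.3], 'confidence': 0.66}]
```

View pics/c4.png

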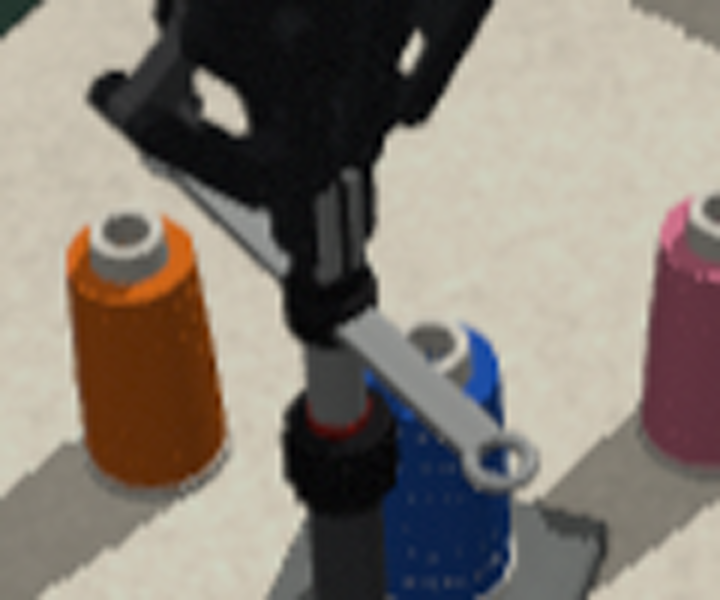

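The ring is half sunk behind the collar's rim at crop (340,420), and TCP z = 0.252 gives a mast value of about 0.001, so it's level. I rise, open and re-grip the hub at the same relative height.

>>> play_rows([
  {"x": -0.05,"y": 0,"z": 0,"rx": 0,"ry": 0,"rz": 0,"grip": 0},
  {"x": -0.1,"y": 0,"z": 0,"rx": 0,"ry": 0,"rz": 0,"grip": 0.8},
  {"x": -0.1,"y": 0,"z": 0,"rx": 0,"ry": 0,"rz": 0,"grip": 0.8},
  {"x": -0.1,"y": 0,"z": 0,"rx": 0,"ry": 0,"rz": 0,"grip": 0.8},
  {"x": -0.1,"y": 0,"z": 0,"rx": 0,"ry": 0,"rz": 0,"grip": 0.8},
  {"x": -0.1,"y": 0,"z": 0,"rx": 0,"ry": 0,"rz": 0,"grip": 0.8},
  {"x": -0.1,"y": 0,"z": 0,"rx": 0,"ry": 0,"rz": 0,"grip": 0.8},
])

```text
clock: 13.9
position: [0.5896, -0.0742, 0.3019]
tool_rot: [[-0.0, 0.263, 0.965], [-0.0, 0.965, -0.263], [-1.0, -0.0, -0.0]]
force: [-0.1, 1.3, 0.1]
opening: 0.0685
```

>>> play_rows([
  {"x": 0.06,"y": 0,"z": 0,"rx": 0,"ry": 0,"rz": 0,"grip": 0.8},
  {"x": 0.11,"y": 0,"z": 0,"rx": 0,"ry": 0,"rz": 0,"grip": 0.8},
  {"x": 0.145,"y": 0,"z": 0,"rx": 0,"ry": 0,"rz": 0,"grip": 0.8},
  {"x": 0.162,"y": 0,"z": 0,"rx": 0,"ry": 0,"rz": 0,"grip": 0.8},
  {"x": 0.162,"y": 0,"z": 0,"rx": 0,"ry": 0,"rz": 0,"grip": 0.8},
  {"x": 0.162,"y": 0,"z": 0,"rx": 0,"ry": 0,"rz": 0,"grip": 0},
  {"x": 0.162,"y": 0,"z": 0,"rx": 0,"ry": 0,"rz": 0,"grip": 0},
  {"x": 0.162,"y": 0,"z": 0,"rx": 0,"ry": 0,"rz": 0,"grip": 0},
  {"x": 0.162,"y": 0,"z": 0,"rx": 0,"ry": 0,"rz": 0,"grip": 0},
  {"x": 0.162,"y": 0,"z": 0,"rx": 0,"ry": 0,"rz": 0,"grip": 0},
], force=40)

```text
clock: 15.15
position: [0.5897, -0.0743, 0.2211]
tool_rot: [[0.0, 0.263, 0.965], [-0.0, 0.965, -0.263], [-1.0, -0.0, 0.0]]
force: [0.2, -1.7, 3.7]
opening: 0.0266
```

>>> play_rows([
  {"x": 0,"y": 0,"z": 0,"rx": 0.03,"ry": 0,"rz": 0,"grip": 0},
  {"x": 0,"y": 0,"z": 0,"rx": 0.06,"ry": 0,"rz": 0,"grip": 0},
  {"x": 0,"y": 0,"z": 0,"rx": 0.09,"ry": 0,"rz": 0,"grip": 0},
  {"x": 0,"y": 0,"z": 0,"rx": 0.12,"ry": 0,"rz": 0,"grip": 0},
  {"x": 0,"y": 0,"z": 0,"rx": 0.15,"ry": 0,"rz": 0,"grip": 0},
  {"x": 0,"y": 0,"z": 0,"rx": 0.18,"ry": 0,"rz": 0,"grip": 0},
  {"x": 0,"y": 0,"z": 0,"rx": 0.21,"ry": 0,"rz": 0,"grip": 0},
  {"x": 0,"y": 0,"z": 0,"rx": 0.24,"ry": 0,"rz": 0,"grip": 0},
  {"x": 0,"y": 0,"z": 0,"rx": 0.27,"ry": 0,"rz": 0,"grip": 0},
  {"x": 0,"y": 0,"z": 0,"rx": 0.29,"ry": 0,"rz": 0,"grip": 0},
  {"x": 0,"y": 0,"z": 0,"rx": 0.29,"ry": 0,"rz": 0,"grip": 0},
])

```text
clock: 16.52
position: [0.59, -0.0741, 0.2211]
tool_rot: [[0.001, 0.924, 0.384], [0.0, 0.384, -0.924], [-1.0, 0.001, 0.0]]
force: [3.5, 1.6, 1.0]
opening: 0.0264
```

>>> play_rows([
  {"x": 0,"y": 0,"z": 0,"rx": 0.01,"ry": 0,"rz": 0,"grip": 0},
  {"x": 0,"y": 0,"z": 0,"rx": 0.02,"ry": 0,"rz": 0,"grip": 0},
  {"x": 0,"y": 0,"z": 0,"rx": 0.03,"ry": 0,"rz": 0,"grip": 0},
  {"x": 0,"y": 0,"z": 0,"rx": 0.03,"ry": 0,"rz": 0,"grip": 0},
])

```text
clock: 17.02
position: [0.59, -0.0741, 0.2211]
tool_rot: [[0.001, 0.956, 0.295], [0.0, 0.295, -0.956], [-1.0, 0.001, 0.0]]
force: [2.8, 0.1, 2.5]
opening: 0.0268
```

```bash
python3 w.py w6.png; python3 -c "
from h import *
print(manip.state()['wrist_torque'])"
```

```text
17.025 [ 0.59   -0.0741  0.2211] [-0.168  -0.0564  1.6342  0.0003  1.563  -0.467 ] [2.8059 0.0511 2.486 ] 0.02680243691914403
[[ 0.0009  0.9556  0.2946]
 [ 0.0002  0.2946 -0.9556]
 [-1.      0.0009  0.0001]]
cam [0.5651 0.0047 0.3632]
cap_top [325.6, 353.0] 0.77
guide_bar [326.5, 328.8] 0.62
collar_rim [326.0, 353.0] 0.42
proj cap [341.1682 639.0185]
[ 0.22789078 -0.60653717  0.23360862]
```

View pics/w6.png

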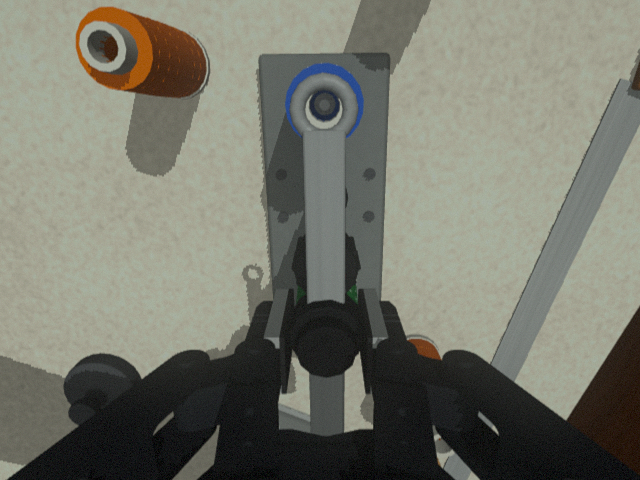

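The bar is now nearly parallel with the base, and the blue spool shows centred under the eye at (324,105). I turn a little further to reach the stop.

>>> play_rows([
  {"x": 0,"y": 0,"z": 0,"rx": 0.008,"ry": 0,"rz": 0,"grip": 0},
  {"x": 0,"y": 0,"z": 0,"rx": 0.015,"ry": 0,"rz": 0,"grip": 0},
  {"x": 0,"y": 0,"z": 0,"rx": 0.022,"ry": 0,"rz": 0,"grip": 0},
  {"x": 0,"y": 0,"z": 0,"rx": 0.022,"ry": 0,"rz": 0,"grip": 0},
])

```text
clock: 17.77
position: [0.5898, -0.0732, 0.2211]
tool_rot: [[0.0, 0.974, 0.228], [0.002, 0.228, -0.974], [-1.0, 0.001, -0.002]]
force: [1.5, 8.3, 2.0]
opening: 0.0266
```

```bash
python3 -c "
from h import *
s=manip.state();print(s['wrist_torque'],s['tool_rot'][0])
import math
W=manip.capture('wrist')['pixels'];g=cv2.cvtColor(W,6)
# bar edges vs image vertical
for r in(160,200,240,280):
    print(r,np.abs(np.diff(g[r,270:380].astype(int))).argsort()[-4:]+270)"
```

```text
[ 1.39085061 -0.30756064  0.03136558] [3.71387216e-04 9.73773581e-01 2.27518956e-01]
160 [329 290 330 288]
200 [293 333 334 347]
240 [297 336 337 352]
280 [339 275 360 301]
```

The tool kept turning while the bar stayed put, with side force building, so the stop is reached. I release, rise, and look.

>>> play_rows([
  {"x": 0,"y": 0,"z": 0,"rx": 0,"ry": 0,"rz": 0,"grip": 0.8},
  {"x": 0,"y": 0,"z": 0,"rx": 0,"ry": 0,"rz": 0,"grip": 0.8},
  {"x": 0,"y": 0,"z": 0,"rx": 0,"ry": 0,"rz": 0,"grip": 0.8},
  {"x": 0,"y": 0,"z": 0,"rx": 0,"ry": 0,"rz": 0,"grip": 0.8},
  {"x": -0.06,"y": 0,"z": 0,"rx": 0,"ry": 0,"rz": 0,"grip": 0.8},
  {"x": -0.14,"y": 0,"z": 0,"rx": 0,"ry": 0,"rz": 0,"grip": 0.8},
  {"x": -0.22,"y": 0,"z": 0,"rx": 0,"ry": 0,"rz": 0,"grip": 0.8},
  {"x": -0.3,"y": 0,"z": 0,"rx": 0,"ry": 0,"rz": 0,"grip": 0},
  {"x": -0.3,"y": 0.0,"z": 0.12,"rx": 0,"ry": 0,"rz": 0,"grip": 0},
  {"x": -0.3,"y": 0.0,"z": 0.16,"rx": 0,"ry": 0,"rz": 0,"grip": 0},
  {"x": -0.3,"y": 0.0,"z": 0.16,"rx": 0,"ry": 0,"rz": 0,"grip": 0},
  {"x": -0.3,"y": 0.0,"z": 0.16,"rx": 0,"ry": 0,"rz": 0,"grip": 0},
])

```text
clock: 19.32
position: [0.6079, -0.1507, 0.3709]
tool_rot: [[0.0, 0.974, 0.228], [0.002, 0.228, -0.974], [-1.0, 0.001, -0.002]]
force: [-0.6, 0.1, -0.5]
opening: -0.0001
```

```bash
python3 w.py w7.png; python3 - <<'E'
from h import *
s=manip.state();print(s['force'])
S=manip.capture('scene')['pixels'][190:320,230:370];W=cv2.imread('pics/w7.png')
o=np.zeros((480,800,3),np.uint8);o[:,:320]=W[:,160:480];o[:446,320:]=cv2.resize(S,(480,446),interpolation=2)[:,:,::-1]
cv2.imwrite('pics/c5.png',o)
E
```

```text
19.325 [ 0.6079 -0.1507  0.3709] [-0.2847  0.0075  1.3315  0.0023  1.8031 -0.5142] [-0.5538  0.0879 -0.5219] -7.360240636958524e-05
[[ 0.0002  0.9737  0.228 ]
 [ 0.0023  0.228  -0.9737]
 [-1.      0.0007 -0.0022]]
cam [ 0.5885 -0.0707  0.5131]
cap_top [327.4, 105.8] 0.6
guide_bar [328.4, 107.8] 0.94
collar_rim [322.6, 105.5] 0.84
proj cap [330.8646 110.6375]
[0.30520705 0.41343546 0.09048142]
```

View pics/c5.png

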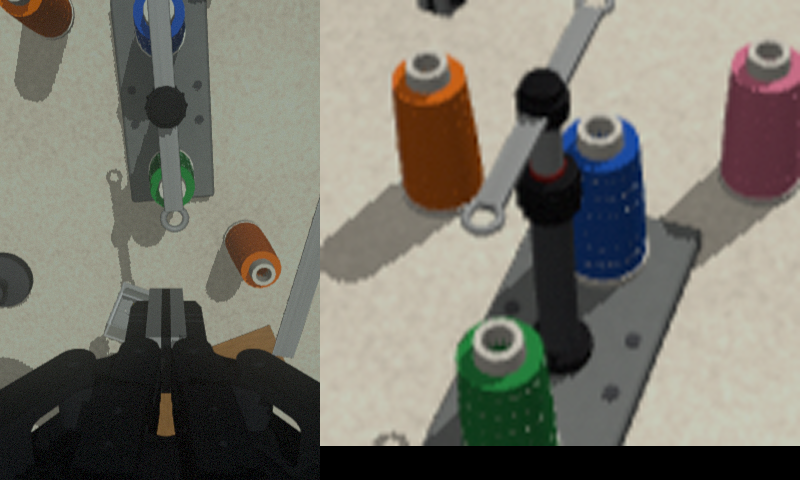

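In the wrist view the bar runs nearly parallel with the plate, cap at (166,107). In the scene view the ring is half inside the collar and both spools are upright. I'll measure the angle numerically.

```bash
python3 - <<'E'
from h import *
for n in('wrist','top'):
    W=manip.capture(n);g=cv2.cvtColor(W['pixels'],cv2.COLOR_RGB2GRAY)
    for l in cv2.createLineSegmentDetector().detect(g)[0][:,0]:
        a,b=l[:2],l[2:]
        if n=='wrist' and not(260<a[0]<390 and max(a[1],b[1])<240 ) or n=='top' and not(300<a[0]<402 and 200<a[1]<285): continue
        if np.hypot(*(a-b))<(35 if n=='wrist' else 20): continue
        r=[]
        for z in(.235,.018):
            d=onz(W,a,z)-onz(W,b,z); r.append(round(np.degrees(np.arctan2(d[1],d[0]))%180,1))
        print(n,l.round(),r)
    if n=='wrist': 
        A=onz(W,(335.5,217),.235);d=np.array([.5895,-.0742,.235])-A;print('eye',A,np.linalg.norm(d),np.degrees(np.arctan2(d[1],d[0])))
print(disp(np.array([.5895,-.0742,0])-np.r_[manip.state()['position'][:2],0]))
E
```

```text
wrist [284. 152. 268.   1.] [np.float64(107.5), np.float64(107.5)]
wrist [366.   9. 374. 192.] [np.float64(107.7), np.float64(107.7)]
wrist [333.  84. 330.  21.] [np.float64(107.1), np.float64(107.1)]
wrist [308.  12. 314.  86.] [np.float64(107.6), np.float64(107.6)]
wrist [317. 129. 322. 179.] [np.float64(108.4), np.float64(108.4)]
wrist [340. 181. 336. 128.] [np.float64(108.0), np.float64(108.0)]
wrist [291. 201. 284. 152.] [np.float64(110.1), np.float64(110.1)]
wrist [274. 223. 269. 184.] [np.float64(107.5), np.float64(107.5)]
wrist [281.  85. 291.  40.] [np.float64(87.6), np.float64(87.6)]
wrist [273.  11. 280.  79.] [np.float64(107.5), np.float64(107.5)]
wrist [284. 118. 290. 169.] [np.float64(107.7), np.float64(107.7)]
eye [ 0.61495659 -0.14950971  0.235     ] 0.0794958475277203 108.67655611097821
top [308. 240. 358. 224.] [np.float64(107.3), np.float64(107.3)]
top [307. 258. 269. 255.] [np.float64(84.1), np.float64(84.1)]
top [358. 222. 367. 186.] [np.float64(163.7), np.float64(163.7)]
top [327. 245. 350. 237.] [np.float64(106.6), np.float64(106.6)]
top [346. 273. 317. 283.] [np.float64(107.2), np.float64(107.2)]
top [399. 246. 425. 252.] [np.float64(73.9), np.float64(73.9)]
top [316. 282. 308. 257.] [np.float64(17.8), np.float64(17.8)]
top [344. 269. 318. 265.] [np.float64(80.7), np.float64(80.7)]
top [391. 217. 395. 239.] [np.float64(8.2), np.float64(8.2)]
top [356. 228. 350. 253.] [np.float64(164.7), np.float64(164.7)]
top [347. 232. 320. 241.] [np.float64(105.8), np.float64(105.8)]
top [361. 265. 367. 239.] [np.float64(163.8), np.float64(163.8)]
top [377. 264. 423. 275.] [np.float64(74.3), np.float64(74.3)]
top [319. 278. 342. 270.] [np.float64(108.0), np.float64(108.0)]
[ 0.000272   -0.00088616 -0.15807529]
```

The bar (≈107.7°) and plate (≈107.5°) are parallel, so it's locked at the stop. I touch the cap lightly with shut fingers to check the height.

>>> play_rows([
  {"x": 0,"y": 0,"z": -0.1,"rx": 0,"ry": 0,"rz": 0,"grip": 0},
  {"x": 0.05,"y": 0,"z": -0.158,"rx": 0,"ry": 0,"rz": 0,"grip": 0},
  {"x": 0.12,"y": 0,"z": -0.158,"rx": 0,"ry": 0,"rz": 0,"grip": 0},
  {"x": 0.19,"y": 0,"z": -0.158,"rx": 0,"ry": 0,"rz": 0,"grip": 0},
  {"x": 0.222,"y": 0,"z": -0.158,"rx": 0,"ry": 0,"rz": 0,"grip": 0},
  {"x": 0.228,"y": 0,"z": -0.158,"rx": 0,"ry": 0,"rz": 0,"grip": 0},
  {"x": 0.232,"y": 0,"z": -0.158,"rx": 0,"ry": 0,"rz": 0,"grip": 0},
  {"x": 0.232,"y": 0,"z": -0.158,"rx": 0,"ry": 0,"rz": 0,"grip": 0},
])

```text
clock: 20.72
position: [0.5903, -0.074, 0.2563]
tool_rot: [[0.002, 0.974, 0.228], [0.002, 0.228, -0.974], [-1.0, 0.002, -0.001]]
force: [0.2, -0.2, 0.2]
opening: -0.0003
```

>>> play_rows([
  {"x": 0.002,"y": 0,"z": 0,"rx": 0,"ry": 0,"rz": 0,"grip": 0},
  {"x": 0.004,"y": 0,"z": 0,"rx": 0,"ry": 0,"rz": 0,"grip": 0},
  {"x": 0.006,"y": 0,"z": 0,"rx": 0,"ry": 0,"rz": 0,"grip": 0},
])

```text
clock: 21.1
position: [0.5903, -0.074, 0.2533]
tool_rot: [[0.002, 0.974, 0.228], [0.002, 0.228, -0.974], [-1.0, 0.002, -0.001]]
force: [0.0, -0.2, -0.1]
opening: -0.0002
```

>>> play_rows([
  {"x": 0.002,"y": 0,"z": 0,"rx": 0,"ry": 0,"rz": 0,"grip": 0},
  {"x": 0.004,"y": 0,"z": 0,"rx": 0,"ry": 0,"rz": 0,"grip": 0},
])

```text
clock: 21.35
position: [0.5903, -0.074, 0.2513]
tool_rot: [[0.002, 0.974, 0.228], [0.002, 0.228, -0.974], [-1.0, 0.002, -0.001]]
force: [-0.9, 0.2, 2.9]
opening: 0.0
```

>>> play_rows([
  {"x": 0.001,"y": 0,"z": 0,"rx": 0,"ry": 0,"rz": 0,"grip": 0},
  {"x": 0.002,"y": 0,"z": 0,"rx": 0,"ry": 0,"rz": 0,"grip": 0},
])

```text
clock: 21.6
position: [0.5904, -0.0741, 0.2505]
tool_rot: [[0.002, 0.974, 0.228], [0.002, 0.228, -0.974], [-1.0, 0.003, -0.001]]
force: [-0.8, 0.7, 2.4]
opening: 0.0001
```

Contact came at z≈0.2515, so the mast is within about 1 mm of level. I back away and hand in.

>>> play_rows([
  {"x": -0.05,"y": 0,"z": 0,"rx": 0,"ry": 0,"rz": 0,"grip": 0},
  {"x": -0.15,"y": 0,"z": 0,"rx": 0,"ry": 0,"rz": 0,"grip": 0},
  {"x": -0.25,"y": 0,"z": 0,"rx": 0,"ry": 0,"rz": 0,"grip": 0},
  {"x": -0.25,"y": 0,"z": 0,"rx": 0,"ry": 0,"rz": 0,"grip": 0},
  {"x": -0.25,"y": 0,"z": 0,"rx": 0,"ry": 0,"rz": 0,"grip": 0},
])

```text
clock: 22.22
position: [0.5901, -0.0742, 0.3748]
tool_rot: [[0.002, 0.974, 0.228], [0.002, 0.228, -0.974], [-1.0, 0.002, -0.001]]
force: [0.9, -0.1, 0.4]
opening: -0.0001
```

```bash
python3 -c "
from h import *
s=manip.state();print(s['position'],s['force'],s['clock'])
print(manip.finish_job())"
```

```text
[ 0.59009221 -0.07421833  0.37476222] [ 0.89477193 -0.07646757  0.36171242] 22.225
the job is handed in; nothing more can be done
None
```

The mast is down with the red ring level with the collar's rim, and the bar is locked above the two spools. I handed the job in at about 22 s of the 67 s; no verdict came back.

- **What I did:** I gripped the hub and turned the bar about 52° anticlockwise. I then pushed the cap down with the shut fingertips until they stood at 0.252 m, re-gripped the hub, and turned the bar clockwise to its stop.
- **Height:** after locking, the fingertips touched the cap at about 0.2515 m, against 0.251 m when exactly level. They moved down to 0.2505 m under 2–3 N, which is within the lock's play. The scene view showed the ring half inside the collar.
- **Lock:** the bar measured about 107.7° and the base plate about 107.5°, so it is parallel and fully locked. One rougher reading, from the bar's eye, gave 108.7°, still well inside the limit.
- **Spools and the rest:** both spools stood upright on their pins in the last pictures, and the arm stayed clear of the clapper, pin box and weight. I did not re-measure those three.
- **Robot:** it ended about 0.12 m above the cap, with contact forces near zero.

The only thing that went wrong was the first pair of move calls. They were refused because some keys were missing, so the arm did not move.

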